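# Seat and clamp a lead-frame strip in the bench jig

## Task

Seat and clamp the lead-frame strip in the bench jig with a fingertip alone, gripping and lifting nothing: first push the right end of the boat that carries the strip, lightly, until the boat is fully home against the stop at the left end of its channel. Then clamp it from the middle outwards so that it lies flat: press the black thumb pad of the middle clamp lightly down until that clamp lies level with its foot on the boat, then the left one, then the right one. Leave the tweezers, the loupe and the blue waffle pack beside the jig undisturbed.

Things in the scene. Friction and masses are not known exactly. Their poses are not given: they have to be found in the camera images.
- jig: Bench jig, aluminium plate 136 x 220 mm, fixed. Origin on the bench, on the channel's centre line; x across the channel to the far side (clamp hinges), y along it to the left (stop), z up; turned up to 0.3 rad. Channel floor 14 mm above the bench, 63 mm wide between rails 5 mm high, open at the right, where the plate ends at y = -98 mm. Raised clamps reach 65 mm up, all else 36 mm
- stop_face (a point): Midway between the faces of the two orange rubber buttons on the dark stop block at the left end of the channel, which the left end of the boat must meet; they give about 1 mm for each 2 N, up to 4 mm. At half the boat's height, axes as the jig's
- boat: The boat: an aluminium tray with a copper-coloured strip, 60 x 210 x 9 mm, 0.13 to 0.27 kg, loose in the channel, y along its length to the left. Origin at the centre of its underside, 14 mm above the bench. It starts 14 to 43 mm short of the stop
- boat_push_end (a point): Middle of the boat's right end face, half-way up; axes as the boat's. Even when home this end juts 12 mm out past the base plate, 14 to 23 mm above the bench, so a fingertip can come down beside it to about 8 mm above the bench and push towards +y
- boat_stop_end (a point): Middle of the boat's left end face, half-way up: the face that meets the stop; axes as the boat's
- pad_left (a point): Centre of the top of the left clamp's round black thumb pad, 22 mm across (left, right as the robot sees them; 72 mm apart); turns with the clamp, z out of the pad. With the clamp level it is 35.5 mm above the bench, at jig x = 23 mm. The clamp is an aluminium finger 26 x 52 mm, hinged at jig x = 60 mm, 30 mm above the bench, between lugs that end at jig x = 50 mm
- clamp_left (a joint): Angle of the left clamp, rad: 0 = level, clamping; starts raised 0.35 to 0.55; stops at 0.80 and -0.08. Its stiff hinge stays where left; a fingertip straight down on the pad needs 3 to 8 N. A sprung white foot under the pad meets the boat at about 0.12 and is pressed in 4 mm at level; pressing 1 to 2 mm below level is harmless
- pad_middle (a point): Centre of the top of the middle clamp's round black thumb pad, 22 mm across (left, right as the robot sees them; 72 mm apart); turns with the clamp, z out of the pad. With the clamp level it is 35.5 mm above the bench, at jig x = 23 mm. The clamp is an aluminium finger 26 x 52 mm, hinged at jig x = 60 mm, 30 mm above the bench, between lugs that end at jig x = 50 mm
- clamp_middle (a joint): Angle of the middle clamp, rad: 0 = level, clamping; starts raised 0.35 to 0.55; stops at 0.80 and -0.08. Its stiff hinge stays where left; a fingertip straight down on the pad needs 3 to 8 N. A sprung white foot under the pad meets the boat at about 0.12 and is pressed in 4 mm at level; pressing 1 to 2 mm below level is harmless
- pad_right (a point): Centre of the top of the right clamp's round black thumb pad, 22 mm across (left, right as the robot sees them; 72 mm apart); turns with the clamp, z out of the pad. With the clamp level it is 35.5 mm above the bench, at jig x = 23 mm. The clamp is an aluminium finger 26 x 52 mm, hinged at jig x = 60 mm, 30 mm above the bench, between lugs that end at jig x = 50 mm
- clamp_right (a joint): Angle of the right clamp, rad: 0 = level, clamping; starts raised 0.35 to 0.55; stops at 0.80 and -0.08. Its stiff hinge stays where left; a fingertip straight down on the pad needs 3 to 8 N. A sprung white foot under the pad meets the boat at about 0.12 and is pressed in 4 mm at level; pressing 1 to 2 mm below level is harmless
- tweezers: Bystander: black tweezers, 18 x 118 x 10 mm, lying loose in front of the jig; origin at the centre of the underside
- loupe: Bystander: grey folding loupe with a black lens, 52 x 30 x 16 mm, lying loose behind the jig; origin at the centre of the underside
- waffle: Bystander: blue waffle pack with a clear lid, 51 x 54 x 9 mm, lying loose in front of the jig to the right; origin at the centre of the underside

How it is judged:
By the outcome, as a careful person would: the job done as asked, in the order asked, and still so for the second after the job is handed in, with the robot touching nothing.
It also fails if it takes over 56 s, if anything falls off the work surface, if the arm or the gripper's body presses on something with over 40 N, if the wrist force passes 120 N, or if a joint passes its speed limit or range.

## Robot

A 7-joint arm with a two-finger parallel gripper is mounted at the origin on a cart in front of the work surface, level with it; the furniture and walls round the work are solid. World frame = base frame: x ahead of the robot, y to its left, z up, the work surface at z = 0. Lengths are in m, angles in degrees, forces in N, time in s.
With the tool pointing down it reaches from about 0.35 to 0.9 m from the base axis. Payload 19.9 kg.
Tool frame: the origin (TCP) lies between the finger pads; the fingertips stand r.tip_extent ahead of it and the grasp point (between the pads) lies 11 mm behind it (r.tip_extent is the distance from the TCP to the fingertips, in m); z points along the fingers, y is the line along which they close (so a half turn about z gives the same grasp; the last joint's range is limited). The gripper opens to 94 mm and grips with 3 to 60 N. Pads are 16 mm wide; open, the fingers measure 119 mm over their backs; the gripper's body (75 mm by 177 mm) begins 78 mm behind the grasp point.
Start: joints at [-2.378, 23.915, -0.59, 92.452, 0.269, 63.638, -3.037], TCP at [0.625, 0, 0.213] pointing down, gripper open.
Joint ranges: [-161.28, 161.28], [-22.2, 115.67], [-73.04, 71.86], [3.21, 147.25], [-68.34, 248.33], [10.77, 114.83], [-161.83, 161.83]. Speed limits (degrees/s): [108.29, 108.29, 136.94, 136.94, 172.46, 172.46, 172.46].

## Interface

Orientations are given as a 3x3 rotation matrix whose columns are the frame's x, y, z axes.
In Python, from cell import r, eyes gives the robot as it stands.
- The arm moves only by the tool arm_command, never from a script. Its argument "deltas" is a list of rows, each a list of 7 numbers: the turn, a rotation vector about the tool's x, y, z in degrees, then the shift along the tool's x, y, z in cm, then the closure in counts, from 0 (fully open) to 255 (shut). In form: [[rx, ry, rz, x, y, z, fingers], ...]. A call has 1 to 20 rows; each row is the pose to reach, as a shift and turn from the pose commanded when the call began, along the tool's axes at that moment; what a row does not reach only later rows make up. A row lasts 1/8 s, in which the tool goes at most 62.5 mm and 10.7 degrees, less where a joint would pass 70% of its speed; a pose out of reach is approached as far as the arm can. A call with a gripper value outside its range is refused whole. The fingers move at their own pace and stop on an object; "squeeze" is the grip in N (left out, the last holds). Time passes only in rows, so rows that repeat a pose let the fingers close. It gives the time, the measured TCP pose, the force, the opening and the grip force at its end, in the units of the state.
- r.state(): the state, without advancing time (a new reading comes with each control period).
- eyes.snapshot(name): name is "scene" or "side" or "wrist"; returns a dict with "frame" (384x512x3 uint8, red, green, blue), "fx", "fy", "cx", "cy" (pixels), "world_to_cam" (4x4, takes a point from world to camera coordinates). Camera axes: x right, y down, z forward; pixel columns grow to the right and rows downward; lengths in m; the calibration is good to about 2 mm. A picture is of the moment at which its call begins. There is no depth.
- r.sign_off(): hands the job in; it is judged then, once.
The state is a dict: "clock": time; "qpos": joint angles; "qd": joint speeds; "effort": joint torques, N m; "tcp_pos": TCP position; "tcp_rot": TCP orientation; "wrist_force": force on the tool from outside, world axes, zero at the start; "torque": the same for the moment, N m; "finger_gap": finger opening in m; "grasp_force": force on a finger pad.
Only numpy, scipy, OpenCV 4.12 (cv2) and the standard library are available. Lean on these libraries where they do the work, as an engineer would, in place of code of your own. Each camera call takes 0.05 s, during which the arm holds its last target. There are 200 camera calls.

## Working session

There is one attempt and no reset: what is moved stays moved. The work goes in short steps, Python scripts to look and compute and a tool call to move; the robot and the scene stay as the last step left them, time stands still between calls to the robot, and variables do not carry over. Pictures are saved under pics/ and viewed, at most 10 in all, crops included, and the job is handed in when it is done.

Besides the shell and the picture viewer there is one more tool, called after ">>>" in YAML: its name, and indented under it one key for each argument. arm_command: Moves the arm, as the interface text tells. Its arguments: {"type":"object","properties":{"deltas":{"type":"array","items":{"type":"array","items":{"type":"number"}}},"squeeze":{"type":"number"}},"required":["deltas"]}

```bash
ls; mkdir -p pics; python3 - <<'E'
from cell import r, eyes
import cv2,numpy as np
print(r.tip_extent); s=r.state(); print(s['clock'],s['tcp_pos'],np.round(s['tcp_rot'],3),s['finger_gap'])
for n in ("scene","side","wrist"):
    d=eyes.snapshot(n); cv2.imwrite(f"pics/{n}0.png",cv2.cvtColor(d["frame"],cv2.COLOR_RGB2BGR))
    print(n,d['fx'],d['cx'],d['cy'],np.round(d['world_to_cam'],3).tolist())
a=[cv2.imread(f"pics/{n}0.png") for n in("scene","side")]
E
```

```text
pics
0.008
0.0 [6.24615684e-01 1.33467305e-06 2.12826531e-01] [[ 0.     1.    -0.001]
 [ 1.    -0.    -0.   ]
 [-0.    -0.001 -1.   ]] 0.09426687980116301
scene 477.0292676148001 251.86278471582588 200.07578915989583 [[0.731, -0.682, 0.016, -0.442], [-0.471, -0.521, -0.712, 0.288], [0.494, 0.513, -0.702, 0.68], [0.0, 0.0, 0.0, 1.0]]
side 488.9255894306497 260.1470867049439 197.20441551834722 [[-0.895, -0.447, -0.003, 0.457], [-0.176, 0.358, -0.917, 0.17], [0.411, -0.82, -0.399, 0.722], [0.0, 0.0, 0.0, 1.0]]
wrist 329.54914097208734 261.2578807027874 196.50046007462106 [[1.0, 0.001, -0.001, -0.624], [0.001, -0.961, 0.277, -0.03], [-0.001, -0.277, -0.961, 0.391], [0.0, 0.0, 0.0, 1.0]]
```

View pics/scene0.png

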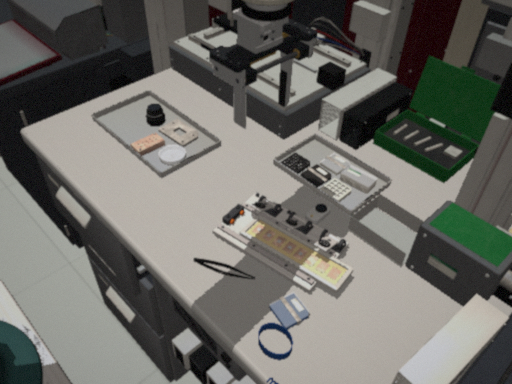

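View pics/side0.png

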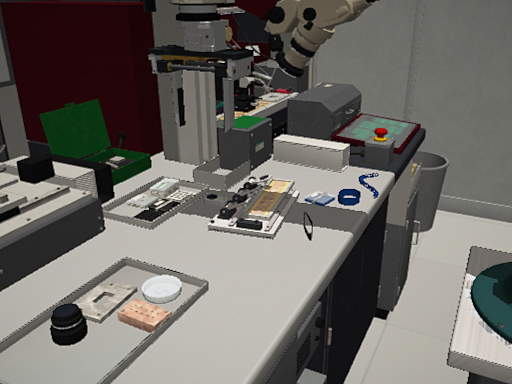

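View pics/wrist0.png

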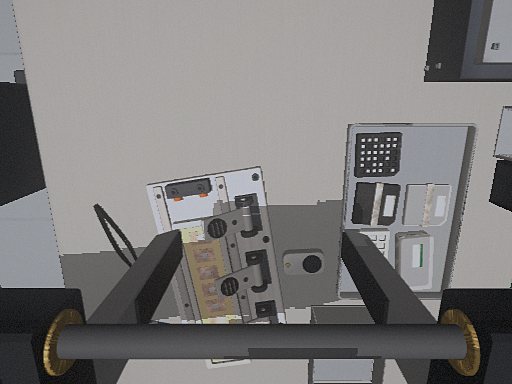

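The jig sits at about x 0.52, y −0.03 to −0.26, turned roughly +0.15 rad: the orange buttons are at wrist (178,197) and (205,193). The fingers hide its right end, so I'll shut them and move right and up.

>>> arm_command:
  deltas:
    - [0, 0, 0, -3, 0.5, -2, 60]
    - [0, 0, 0, -6, 1, -4, 120]
    - [0, 0, 0, -9, 2, -5, 200]
    - [0, 0, 0, -11, 2.5, -6, 255]
    - [0, 0, 0, -11, 2.5, -6, 255]
    - [0, 0, 0, -11, 2.5, -6, 255]
    - [0, 0, 0, -11, 2.5, -6, 255]
    - [0, 0, 0, -11, 2.5, -6, 255]
  squeeze: 20

```text
clock: 1.15
tcp_pos: [0.6499, -0.1092, 0.2733]
tcp_rot: [[-0.001, 1.0, -0.0], [1.0, 0.001, 0.0], [0.0, -0.0, -1.0]]
wrist_force: [0.6, -0.1, -1.2]
finger_gap: 0.0173
grasp_force: 0.0
```

```bash
python3 - <<'E'
from cell import r, eyes
import cv2,pickle
s=r.state();print(s['clock'],s['tcp_pos'],s['finger_gap'])
d=eyes.snapshot("wrist");pickle.dump(d,open("w1.pkl","wb"))
im=cv2.cvtColor(d["frame"],cv2.COLOR_RGB2BGR)
cv2.imwrite("pics/w1.png",cv2.resize(im[:,70:370],None,fx=2,fy=2,interpolation=2)[:600*2][:768][84:684] if 0 else cv2.resize(im[60:360,70:370],(600,600),interpolation=2))
E
```

```text
1.15 [ 0.64989738 -0.10922794  0.27325707] 0.01731352580183891
```

View pics/w1.png

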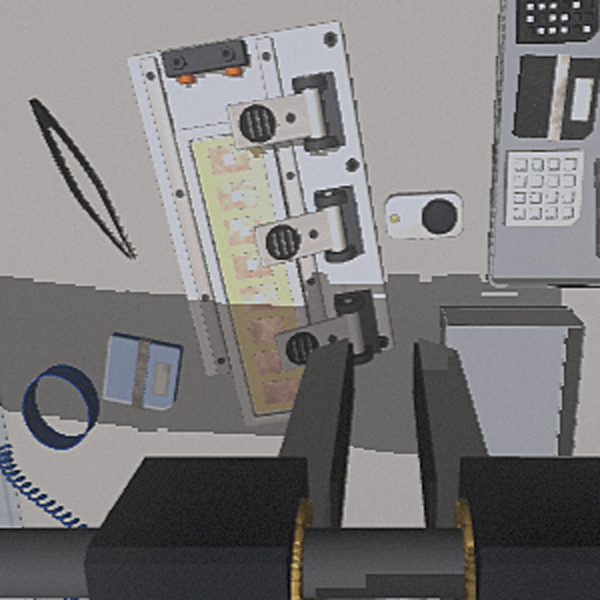

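The wrist view shows everything (crop px): pads at (257,124), (283,242) and (302,349), buttons at (187,80) and (235,72), and the boat's right end from about (248,422) to (300,407). The fingers are still closing.

```bash
cat > h.py <<'E'
import numpy as np,cv2
def ray(d,u,v,z):
    T=np.array(d['world_to_cam']);R=T[:3,:3];c=-R.T@T[:3,3]
    w=R.T@np.array([(u-d['cx'])/d['fx'],(v-d['cy'])/d['fy'],1.]);return c+w*(z-c[2])/w[2]
E
python3 - <<'E'
import pickle,numpy as np,cv2
from h import ray
d=pickle.load(open("w1.pkl","rb"));f=d['frame'].astype(int)
C=lambda x,y,z:ray(d,70+x/2,60+y/2,z)
m=((f[...,0]>150)&(f[...,0]-f[...,2]>90)&(f[...,1]<130)).astype('uint8');m[120:]=0
n,_,st,ce=cv2.connectedComponentsWithStats(m);print([(st[i,4],ce[i],ray(d,*ce[i],.0185).round(4)) for i in range(1,n) if st[i,4]>4])
P=dict(plTL=(128,57,.014),plTR=(340,22,.014),plBR=(393,348,.014),bTL=(187,138,.023),bBL=(248,422,.023),bBR=(300,407,.023),padL=(257,124,.051),padM=(283,242,.051),padR=(302,349,.051))
W={k:C(*v) for k,v in P.items()}
for k,v in W.items(): print(k,v.round(4))
for a,b in(("plTL","plTR"),("plTR","plBR"),("padL","padR"),("bTL","bBL")):
    e=W[b]-W[a];print(a,b,np.linalg.norm(e[:2]).round(4),np.degrees(np.arctan2(e[1],e[0])).round(2))
E
```

```text
[(np.int32(10), array([184. ,  95.5]), array([ 0.5538, -0.022 ,  0.0185])), (np.int32(7), array([187.71428571,  95.14285714]), array([ 0.5584, -0.0216,  0.0185])), (np.int32(6), array([160.5, 100. ]), array([ 0.5244, -0.0274,  0.0185])), (np.int32(7), array([163.71428571,  99.14285714]), array([ 0.5285, -0.0264,  0.0185]))]
plTL [ 0.4914 -0.0138  0.014 ]
plTR [0.623  0.0067 0.014 ]
plBR [ 0.6566 -0.2073  0.014 ]
bTL [ 0.5266 -0.0623  0.023 ]
bBL [ 0.5539 -0.2603  0.023 ]
bBR [ 0.5912 -0.2484  0.023 ]
padL [ 0.5761 -0.052   0.051 ]
padM [ 0.5884 -0.1224  0.051 ]
padR [ 0.5977 -0.1928  0.051 ]
plTL plTR 0.1332 8.86
plTR plBR 0.2167 -81.08
padL padR 0.1424 -81.27
bTL bBL 0.1999 -82.14
```

```bash
python3 - <<'E'
import pickle,numpy as np,cv2
from h import ray
from cell import eyes
s=eyes.snapshot("scene");d=pickle.load(open("w1.pkl","rb"))
for z in(0,.03,.06,.09,.12): print(z,ray(d,290,214,z)[:2].round(3),ray(s,428,207,z)[:2].round(3),ray(s,410,262,z)[:2].round(3))
cv2.imwrite("pics/sc.png",cv2.resize(cv2.cvtColor(s["frame"][150:350,200:460],cv2.COLOR_RGB2BGR),None,fx=3,fy=3,interpolation=2))
E
```

```text
0 [ 0.69  -0.183] [ 0.862 -0.253] [ 0.713 -0.309]
0.03 [ 0.687 -0.172] [ 0.83  -0.263] [ 0.687 -0.317]
0.06 [ 0.685 -0.162] [ 0.798 -0.274] [ 0.662 -0.325]
0.09 [ 0.682 -0.151] [ 0.766 -0.285] [ 0.636 -0.334]
0.12 [ 0.679 -0.141] [ 0.733 -0.296] [ 0.61  -0.342]
```

View pics/sc.png

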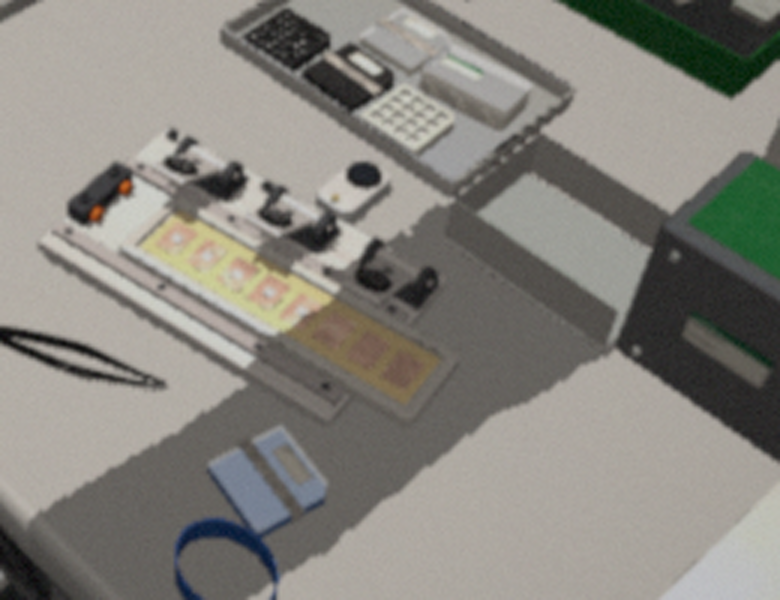

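The crop shows the bin as low, and the dark box's base starts at x≈0.71, so the gripper (out to x≈0.67) clears it. I'll go above the spot behind the boat's right end and align with the jig.

>>> arm_command:
  deltas:
    - [0, 0, -3, -5, -2, 2, 255]
    - [0, 0, -6, -10, -4, 5, 255]
    - [0, 0, -9, -14, -6, 8, 255]
    - [0, 0, -9, -17, -7, 11, 255]
    - [0, 0, -9, -17, -7, 11, 255]
    - [0, 0, -9, -17, -7, 11, 255]

```text
clock: 2.0
tcp_pos: [0.5807, -0.2792, 0.164]
tcp_rot: [[-0.157, 0.988, 0.001], [0.988, 0.157, 0.0], [0.0, 0.001, -1.0]]
wrist_force: [1.0, -0.4, 0.5]
finger_gap: 0.0004
grasp_force: 0.0
```

```bash
python3 - <<'E'
from cell import r, eyes
import cv2,pickle
s=r.state();print(s['clock'],s['tcp_pos'],s['finger_gap'],s['wrist_force'])
d=eyes.snapshot("wrist");pickle.dump(d,open("w2.pkl","wb"))
im=cv2.cvtColor(d["frame"],cv2.COLOR_RGB2BGR)
cv2.imwrite("pics/w2.png",cv2.resize(im[0:300,90:440],(700,600),interpolation=2))
E
```

```text
2.0 [ 0.58067288 -0.27918311  0.16398333] 0.00036196864559557575 [ 0.99326254 -0.43857771  0.53768892]
```

View pics/w2.png

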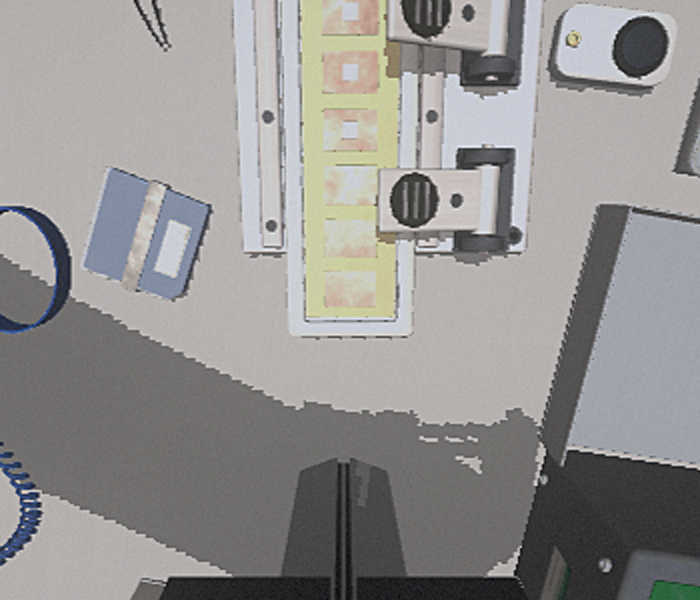

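Clear view, well aligned: boat's right end edge at crop (289,334)–(413,334), plate edge at v≈252, right pad at (414,200).

```bash
python3 - <<'E'
import pickle,numpy as np
from h import ray
from cell import r
d=pickle.load(open("w2.pkl","rb"));s=r.state();R=np.array(s['tcp_rot']);t=np.array(s['tcp_pos'])
for n,x,y,z in(("bL",289,334,.023),("bR",413,334,.023),("bLup",285,10,.023),("plL",244,252,.014),("plR",525,252,.014),("padR",414,200,.05),("padM",425,8,.05),("lugR",458,150,.035),("railIn",283,247,.019),("railR",416,247,.019)):
    p=ray(d,90+x/2,y/2,z);print(n,p.round(4),"tool cm",(R.T@(p-t)*100).round(2))
E
```

```text
bL [ 0.5516 -0.2635  0.023 ] tool cm [ 1.99 -2.68 14.13]
bR [ 0.6102 -0.2541  0.023 ] tool cm [ 1.99  3.25 14.14]
bLup [ 0.5312 -0.1268  0.023 ] tool cm [15.81 -2.53 14.13]
plL [ 0.5246 -0.2295  0.014 ] tool cm [ 5.77 -4.8  15.03]
plR [ 0.6566 -0.2084  0.014 ] tool cm [ 5.77  8.56 15.04]
padR [ 0.5964 -0.1941  0.05  ] tool cm [ 8.13  2.84 11.43]
padM [ 0.5873 -0.124   0.05  ] tool cm [15.2   3.05 11.43]
lugR [ 0.6126 -0.1708  0.035 ] tool cm [10.18  4.81 12.94]
railIn [ 0.543  -0.2239  0.019 ] tool cm [ 6.04 -2.9  14.53]
railR [ 0.6044 -0.2141  0.019 ] tool cm [ 6.04  3.32 14.54]
```

>>> arm_command:
  deltas:
    - [0, 0, 0, 0, 0.25, 5, 255]
    - [0, 0, 0, 0, 0.25, 10, 255]
    - [0, 0, 0, 0, 0.25, 13, 255]
    - [0, 0, 0, 0, 0.25, 14.6, 255]
    - [0, 0, 0, 0.4, 0.25, 14.6, 255]
    - [0, 0, 0, 0.8, 0.25, 14.6, 255]
    - [0, 0, 0, 1.0, 0.25, 14.6, 255]
    - [0, 0, 0, 1.2, 0.25, 14.6, 255]
    - [0, 0, 0, 1.4, 0.25, 14.6, 255]
    - [0, 0, 0, 1.6, 0.25, 14.6, 255]
    - [0, 0, 0, 1.8, 0.25, 14.6, 255]
    - [0, 0, 0, 2.0, 0.25, 14.6, 255]
    - [0, 0, 0, 2.2, 0.25, 14.6, 255]
    - [0, 0, 0, 2.4, 0.25, 14.6, 255]
    - [0, 0, 0, 2.6, 0.25, 14.6, 255]
    - [0, 0, 0, 2.8, 0.25, 14.6, 255]
    - [0, 0, 0, 3.0, 0.25, 14.6, 255]
    - [0, 0, 0, 3.2, 0.25, 14.6, 255]
    - [0, 0, 0, 3.3, 0.25, 14.6, 255]
    - [0, 0, 0, 3.3, 0.25, 14.6, 255]

```text
clock: 4.55
tcp_pos: [0.5772, -0.2468, 0.0174]
tcp_rot: [[-0.157, 0.988, -0.0], [0.988, 0.157, 0.0], [0.0, -0.0, -1.0]]
wrist_force: [0.2, -2.0, 2.6]
finger_gap: 0.0004
grasp_force: 1.2
```

```bash
python3 - <<'E'
from cell import r, eyes
import cv2,pickle
d=eyes.snapshot("wrist");pickle.dump(d,open("w3.pkl","wb"))
im=cv2.cvtColor(d["frame"],cv2.COLOR_RGB2BGR)
cv2.imwrite("pics/w3.png",cv2.resize(im[0:300,90:440],(700,600),interpolation=2))
E
```

```text
(no output)
```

View pics/w3.png

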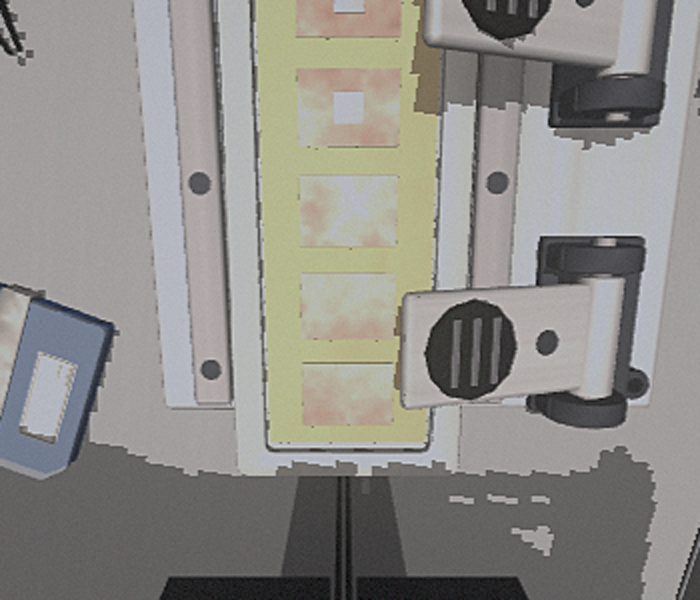

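The finger is on the boat's end (crop v≈472, plate end v≈406), pushing with about 2 N.

```bash
python3 - <<'E'
import pickle,numpy as np
from h import ray
from cell import r
d=pickle.load(open("w3.pkl","rb"));s=r.state();R=np.array(s['tcp_rot']);t=np.array(s['tcp_pos']);print(s['clock'],s['wrist_force'])
for n,x,y,z in(("b",239,473,.023),("bR",458,472,.023),("plL",170,407,.014),("plR",648,405,.014),("padR",471,349,.05)):
    p=ray(d,90+x/2,y/2,z);print(n,p.round(4),"tool cm",(R.T@(p-t)*100).round(2))
E
```

```text
4.6 [ 1.146306   -2.5958795   2.09467751]
b [ 0.5474 -0.2408  0.023 ] tool cm [ 1.06 -2.85 -0.57]
bR [ 0.6055 -0.2312  0.023 ] tool cm [ 1.09  3.03 -0.57]
plL [ 0.5255 -0.2283  0.014 ] tool cm [ 2.63 -4.82  0.34]
plR [ 0.6552 -0.207   0.014 ] tool cm [2.7  8.32 0.33]
padR [ 0.5956 -0.1927  0.05  ] tool cm [ 5.05  2.66 -3.27]
```

>>> arm_command:
  deltas:
    - [0, 0, 0, 0.1, 0, 0, 255]
    - [0, 0, 0, 0.2, 0, 0, 255]
    - [0, 0, 0, 0.2, 0, 0, 255]
    - [0, 0, 0, 0.2, 0, 0, 255]

```text
clock: 5.1
tcp_pos: [0.5768, -0.2448, 0.0173]
tcp_rot: [[-0.157, 0.988, -0.0], [0.988, 0.157, 0.0], [0.0, -0.0, -1.0]]
wrist_force: [-0.2, -0.5, -0.4]
finger_gap: 0.0003
grasp_force: 0.5
```

>>> arm_command:
  deltas:
    - [0, 0, 0, 0.1, 0, 0, 255]
    - [0, 0, 0, 0.15, 0, 0, 255]
    - [0, 0, 0, 0.15, 0, 0, 255]

```text
clock: 5.48
tcp_pos: [0.5766, -0.2433, 0.0173]
tcp_rot: [[-0.157, 0.988, -0.0], [0.988, 0.157, 0.0], [0.0, -0.0, -1.0]]
wrist_force: [-0.4, 0.1, -0.2]
finger_gap: 0.0004
grasp_force: 0.3
```

>>> arm_command:
  deltas:
    - [0, 0, 0, 0.1, 0, 0, 255]
    - [0, 0, 0, 0.1, 0, 0, 255]
    - [0, 0, 0, 0.1, 0, 0, 255]

```text
clock: 5.85
tcp_pos: [0.5766, -0.2424, 0.0174]
tcp_rot: [[-0.157, 0.988, -0.0], [0.988, 0.157, 0.0], [0.0, -0.0, -1.0]]
wrist_force: [-1.2, -1.0, 0.4]
finger_gap: 0.0007
grasp_force: 0.0
```

>>> arm_command:
  deltas:
    - [0, 0, 0, 0.1, 0, 0, 255]
    - [0, 0, 0, 0.1, 0, 0, 255]
    - [0, 0, 0, 0.1, 0, 0, 255]

```text
clock: 6.22
tcp_pos: [0.5764, -0.2417, 0.0175]
tcp_rot: [[-0.156, 0.988, -0.0], [0.988, 0.156, -0.0], [-0.0, -0.0, -1.0]]
wrist_force: [0.8, -3.2, -1.7]
finger_gap: 0.0005
grasp_force: 1.3
```

>>> arm_command:
  deltas:
    - [0, 0, 0, 0.05, 0, 0, 255]
    - [0, 0, 0, 0.05, 0, 0, 255]
    - [0, 0, 0, 0.05, 0, 0, 255]

```text
clock: 6.6
tcp_pos: [0.5763, -0.2412, 0.0175]
tcp_rot: [[-0.156, 0.988, -0.0], [0.988, 0.156, -0.0], [-0.0, -0.0, -1.0]]
wrist_force: [0.2, -3.0, -1.7]
finger_gap: 0.0007
grasp_force: 1.9
```

```bash
python3 - <<'E'
from cell import r, eyes
import cv2,pickle,numpy as np
F=[]
for i in range(6):
    d=eyes.snapshot("scene"); F.append(r.state()['wrist_force'])
print(np.mean(F,0),np.std(F,0))
s=d
a=cv2.resize(cv2.cvtColor(s["frame"][190:300,210:360],cv2.COLOR_RGB2BGR),None,fx=5,fy=5,interpolation=2)
cv2.imwrite("pics/sc2.png",a)
E
```

```text
[ 1.09907724 -3.80054803 -1.36497678] [0.52520799 0.3374563  0.18716656]
```

View pics/sc2.png

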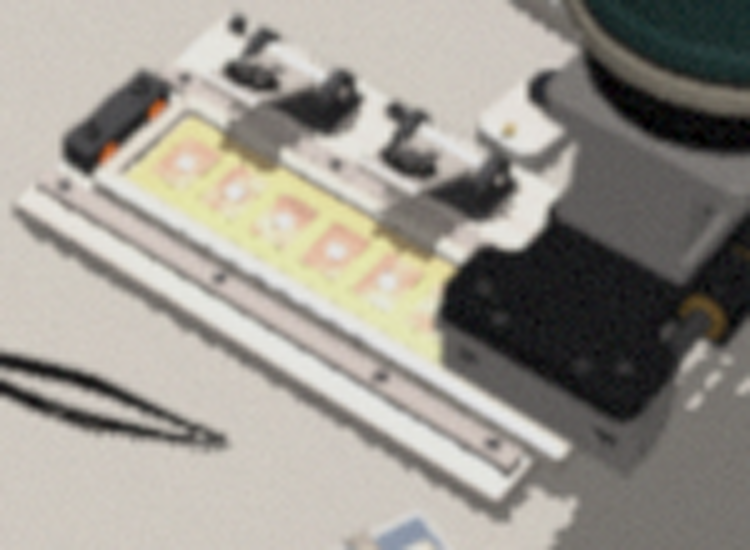

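The boat's left end is now against the orange buttons (crop ~(105,155) and (157,108)) with a rising force of about 3.8 N. I'll back off, lift and go over the middle pad.

>>> arm_command:
  deltas:
    - [0, 0, 0, -0.2, 0, 0, 255]
    - [0, 0, 0, -0.8, 0, 0, 255]
    - [0, 0, 0, -1.5, 0, 0, 255]
    - [0, 0, 0, -1.5, 0, -4, 255]
    - [0, 0, 0, -1.5, 0, -8.3, 255]
    - [0, 0, 0, 2, 1, -8.5, 255]
    - [0, 0, 0, 7, 2.4, -8.5, 255]
    - [0, 0, 0, 11, 2.4, -8.5, 255]
    - [0, 0, 0, 11.6, 2.4, -8.5, 255]
    - [0, 0, 0, 11.6, 2.4, -8.5, 255]
    - [0, 0, 0, 11.6, 2.4, -8.5, 255]

```text
clock: 8.28
tcp_pos: [0.5819, -0.1244, 0.1024]
tcp_rot: [[-0.155, 0.988, -0.0], [0.988, 0.155, -0.001], [-0.001, -0.0, -1.0]]
wrist_force: [-0.9, -0.1, -0.3]
finger_gap: 0.0003
grasp_force: 0.0
```

```bash
python3 - <<'E'
from cell import r, eyes
import cv2,pickle
s=r.state();print(s['clock'],s['tcp_pos'],s['wrist_force'])
d=eyes.snapshot("wrist");pickle.dump(d,open("w4.pkl","wb"))
im=cv2.cvtColor(d["frame"],cv2.COLOR_RGB2BGR)
cv2.imwrite("pics/w4.png",cv2.resize(im[0:300,90:440],(700,600),interpolation=2))
E
```

```text
8.275 [ 0.58191722 -0.12437522  0.10243721] [-0.92669711 -0.09840849 -0.27675791]
```

View pics/w4.png

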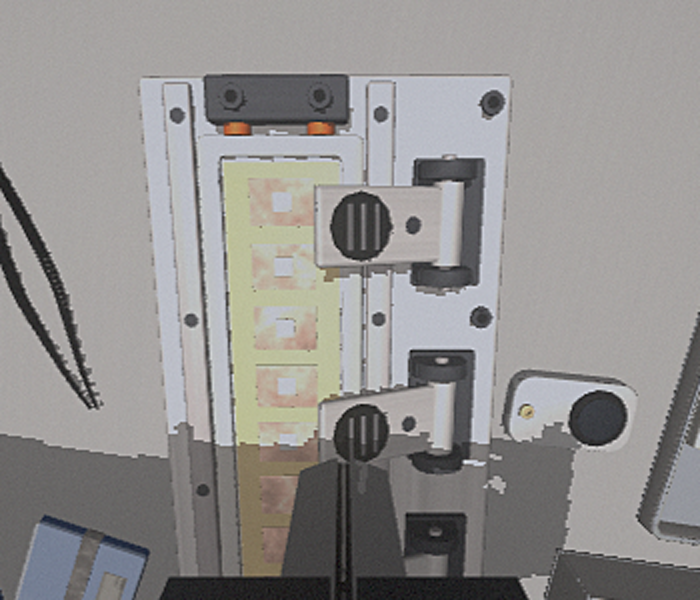

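The boat's end meets both buttons (crop (236,133), (320,130)). The left pad is at (361,226), the middle pad at about (360,433).

```bash
python3 - <<'E'
import pickle,numpy as np
from h import ray
from cell import r
d=pickle.load(open("w4.pkl","rb"));s=r.state();R=np.array(s['tcp_rot']);t=np.array(s['tcp_pos'])
for n,x,y,z in(("padL",361,226,.05),("padL",361,226,.045),("padM",360,433,.05),("but1",236,128,.0185),("but2",320,128,.0185),("bL",199,140,.023),("bR",362,140,.023),("lugL",411,285,.03),("plL",141,77,.014),("plR",511,77,.014)):
    p=ray(d,90+x/2,y/2,z);print(n,"tool cm",(R.T@(p-t)*100).round(2))
E
```

```text
padL tool cm [7.3  0.53 5.23]
padL tool cm [7.28 0.55 5.73]
padM tool cm [0.13 0.56 5.24]
but1 tool cm [10.6  -3.9   8.38]
but2 tool cm [10.6  -0.88  8.38]
bL tool cm [10.16 -5.16  7.93]
bR tool cm [10.16  0.61  7.93]
lugL tool cm [5.14 2.43 7.23]
plL tool cm [12.35 -7.3   8.83]
plR tool cm [12.36  5.96  8.83]
```

>>> arm_command:
  deltas:
    - [0, 0, 0, 0.1, 0.2, 2, 255]
    - [0, 0, 0, 0.1, 0.2, 3.2, 255]
    - [0, 0, 0, 0.1, 0.2, 3.5, 255]
    - [0, 0, 0, 0.1, 0.2, 3.8, 255]
    - [0, 0, 0, 0.1, 0.2, 4.0, 255]
    - [0, 0, 0, 0.1, 0.2, 4.2, 255]
    - [0, 0, 0, 0.1, 0.2, 4.4, 255]
    - [0, 0, 0, 0.1, 0.2, 4.6, 255]
    - [0, 0, 0, 0.1, 0.2, 4.8, 255]
    - [0, 0, 0, 0.1, 0.2, 5.0, 255]
    - [0, 0, 0, 0.1, 0.2, 5.2, 255]

```text
clock: 9.7
tcp_pos: [0.5836, -0.1214, 0.0503]
tcp_rot: [[-0.157, 0.988, -0.0], [0.988, 0.157, -0.0], [0.0, -0.0, -1.0]]
wrist_force: [-2.2, -0.2, 3.6]
finger_gap: 0.0002
grasp_force: 1.7
```

>>> arm_command:
  deltas:
    - [0, 0, 0, 0, 0, 0.15, 255]
    - [0, 0, 0, 0, 0, 0.3, 255]
    - [0, 0, 0, 0, 0, 0.45, 255]
    - [0, 0, 0, 0, 0, 0.45, 255]

```text
clock: 10.2
tcp_pos: [0.5837, -0.1215, 0.0458]
tcp_rot: [[-0.156, 0.988, -0.0], [0.988, 0.156, -0.0], [-0.0, -0.0, -1.0]]
wrist_force: [-0.5, -0.2, -0.2]
finger_gap: 0.0008
grasp_force: 0.0
```

>>> arm_command:
  deltas:
    - [0, 0, 0, 0, 0, 0.1, 255]
    - [0, 0, 0, 0, 0, 0.2, 255]
    - [0, 0, 0, 0, 0, 0.2, 255]

```text
clock: 10.58
tcp_pos: [0.5837, -0.1215, 0.0439]
tcp_rot: [[-0.156, 0.988, -0.0], [0.988, 0.156, -0.0], [0.0, -0.0, -1.0]]
wrist_force: [-2.4, -0.8, 3.3]
finger_gap: -0.0
grasp_force: 1.4
```

>>> arm_command:
  deltas:
    - [0, 0, 0, 0, 0, 0.1, 255]
    - [0, 0, 0, 0, 0, 0.13, 255]
    - [0, 0, 0, 0, 0, 0.13, 255]
    - [0, 0, 0, 0, 0, 0.13, 255]

```text
clock: 11.08
tcp_pos: [0.5836, -0.1215, 0.0426]
tcp_rot: [[-0.156, 0.988, -0.0], [0.988, 0.156, -0.0], [0.0, -0.0, -1.0]]
wrist_force: [-4.7, -0.5, 4.2]
finger_gap: 0.001
grasp_force: 2.7
```

>>> arm_command:
  deltas:
    - [0, 0, 0, 0, 0, -2, 255]
    - [0, 0, 0, 0, 0, -5, 255]
    - [0, 0, 0, 3, 0, -5.5, 255]
    - [0, 0, 0, 7, 0, -5.5, 255]
    - [0, 0, 0, 7.2, 0, -5.5, 255]
    - [0, 0, 0, 7.2, 0, -4, 255]
    - [0, 0, 0, 7.2, 0, -2.8, 255]
    - [0, 0, 0, 7.2, 0, -2.5, 255]
    - [0, 0, 0, 7.2, 0, -2.2, 255]
    - [0, 0, 0, 7.2, 0, -2.0, 255]
    - [0, 0, 0, 7.2, 0, -1.8, 255]
    - [0, 0, 0, 7.2, 0, -1.6, 255]
    - [0, 0, 0, 7.2, 0, -1.4, 255]
    - [0, 0, 0, 7.2, 0, -1.2, 255]
    - [0, 0, 0, 7.2, 0, -1.0, 255]
    - [0, 0, 0, 7.2, 0, -0.8, 255]
    - [0, 0, 0, 7.2, 0, -0.6, 255]
    - [0, 0, 0, 7.2, 0, -0.45, 255]
    - [0, 0, 0, 7.2, 0, -0.3, 255]
    - [0, 0, 0, 7.2, 0, -0.3, 255]

```text
clock: 13.58
tcp_pos: [0.5725, -0.0503, 0.0455]
tcp_rot: [[-0.156, 0.988, -0.0], [0.988, 0.156, 0.0], [0.0, -0.0, -1.0]]
wrist_force: [-0.1, 0.0, -0.5]
finger_gap: 0.0002
grasp_force: 0.0
```

>>> arm_command:
  deltas:
    - [0, 0, 0, 0, 0, 0.1, 255]
    - [0, 0, 0, 0, 0, 0.2, 255]
    - [0, 0, 0, 0, 0, 0.3, 255]
    - [0, 0, 0, 0, 0, 0.3, 255]
    - [0, 0, 0, 0, 0, 0.3, 255]

```text
clock: 14.2
tcp_pos: [0.5723, -0.0504, 0.0426]
tcp_rot: [[-0.156, 0.988, -0.0], [0.988, 0.156, -0.0], [0.0, -0.0, -1.0]]
wrist_force: [-3.7, -0.9, 4.4]
finger_gap: 0.0005
grasp_force: 2.1
```

>>> arm_command:
  deltas:
    - [0, 0, 0, 0, 0, -2, 255]
    - [0, 0, 0, 0, 0, -5, 255]
    - [0, 0, 0, -4, 0, -5.5, 255]
    - [0, 0, 0, -9, 0, -5.5, 255]
    - [0, 0, 0, -14, 0, -5.5, 255]
    - [0, 0, 0, -14.4, 0, -5.5, 255]
    - [0, 0, 0, -14.4, 0, -4, 255]
    - [0, 0, 0, -14.4, 0, -2.8, 255]
    - [0, 0, 0, -14.4, 0, -2.5, 255]
    - [0, 0, 0, -14.4, 0, -2.2, 255]
    - [0, 0, 0, -14.4, 0, -2.0, 255]
    - [0, 0, 0, -14.4, 0, -1.8, 255]
    - [0, 0, 0, -14.4, 0, -1.6, 255]
    - [0, 0, 0, -14.4, 0, -1.4, 255]
    - [0, 0, 0, -14.4, 0, -1.2, 255]
    - [0, 0, 0, -14.4, 0, -1.0, 255]
    - [0, 0, 0, -14.4, 0, -0.8, 255]
    - [0, 0, 0, -14.4, 0, -0.6, 255]
    - [0, 0, 0, -14.4, 0, -0.45, 255]
    - [0, 0, 0, -14.4, 0, -0.3, 255]

```text
clock: 16.7
tcp_pos: [0.5948, -0.1926, 0.0455]
tcp_rot: [[-0.156, 0.988, -0.0], [0.988, 0.156, -0.0], [-0.0, -0.0, -1.0]]
wrist_force: [-3.0, -0.6, 5.4]
finger_gap: 0.0004
grasp_force: 2.4
```

>>> arm_command:
  deltas:
    - [0, 0, 0, 0, 0, 0.1, 255]
    - [0, 0, 0, 0, 0, 0.2, 255]
    - [0, 0, 0, 0, 0, 0.3, 255]
    - [0, 0, 0, 0, 0, 0.3, 255]
    - [0, 0, 0, 0, 0, 0.3, 255]

```text
clock: 17.32
tcp_pos: [0.5951, -0.1925, 0.0426]
tcp_rot: [[-0.157, 0.988, 0.0], [0.988, 0.157, -0.0], [-0.0, 0.0, -1.0]]
wrist_force: [-1.4, -0.6, 2.4]
finger_gap: 0.0006
grasp_force: 0.7
```

>>> arm_command:
  deltas:
    - [0, 0, 0, 0, 0, -2, 255]
    - [0, 0, 0, 0, 0, -5, 255]
    - [0, 0, 0, -5, 0, -10, 255]
    - [0, 0, 0, -5, 5, -15, 255]
    - [0, 0, 0, -5, 9, -19, 255]
    - [0, 0, 0, -5, 9, -20, 255]
    - [0, 0, 0, -5, 9, -20, 255]
    - [0, 0, 0, -5, 9, -20, 255]

```text
clock: 18.32
tcp_pos: [0.6905, -0.2282, 0.2417]
tcp_rot: [[-0.156, 0.988, -0.002], [0.988, 0.156, 0.0], [0.0, -0.002, -1.0]]
wrist_force: [-0.6, -0.7, -0.5]
finger_gap: 0.0005
grasp_force: 0.0
```

```bash
python3 - <<'E'
from cell import r, eyes
import cv2,pickle,numpy as np
s=r.state();print(s['clock'],s['tcp_pos'],s['wrist_force'])
d=eyes.snapshot("wrist");e=eyes.snapshot("side")
im=cv2.cvtColor(d["frame"],cv2.COLOR_RGB2BGR)
b=cv2.cvtColor(e["frame"],cv2.COLOR_RGB2BGR)
a=cv2.resize(im[60:300,60:300],(500,500),interpolation=2);b=cv2.resize(b[165:245,200:320],(300,200),interpolation=2)
c=np.zeros((500,800,3),'uint8');c[:,:500]=a;c[:200,500:]=b;cv2.imwrite("pics/w5.png",c)
E
```

```text
18.325 [ 0.69045663 -0.22818332  0.24169746] [-0.55976199 -0.65262151 -0.45175381]
```

View pics/w5.png

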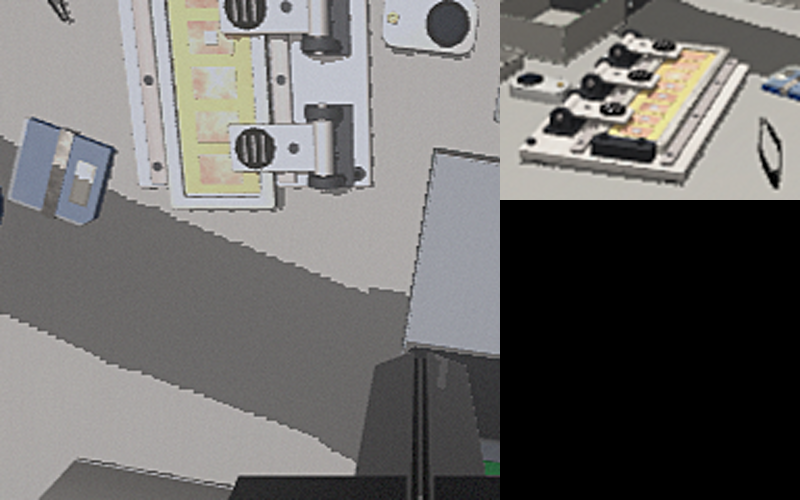

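The clamps all look level, the boat end is at crop (222,208) and the bystanders haven't moved. I'll check numerically that the boat is home, using the w4 pixels and the jut past the plate.

```bash
python3 - <<'E'
import pickle,numpy as np
from h import ray
from cell import r,eyes
d=pickle.load(open("w4.pkl","rb"));R=np.array(r.state()['tcp_rot'])
for u in(207,209,228,250): print(u,[tuple(map(int,d['frame'][v,u])) for v in range(59,74)])
e=eyes.snapshot("wrist")
k=240/500
Y=lambda x,y,z:(R.T@ray(e,60+x*k,60+y*k,z))[0]*1000
print("jut mm",Y(150,187,.014)-Y(172,208,.023),Y(372,186,.014)-Y(274,208,.023))
for u in(130+12,170): print([int(e['frame'][v,u].sum()) for v in range(140,170)])
E
```

```text
207 [(69, 70, 75), (42, 51, 55), (153, 111, 68), (193, 136, 80), (188, 135, 84), (180, 128, 75), (184, 128, 77), (199, 130, 75), (47, 35, 32), (201, 208, 220), (187, 190, 201), (188, 190, 198), (184, 186, 195), (184, 188, 195), (188, 191, 200)]
209 [(72, 77, 80), (34, 42, 50), (158, 103, 66), (192, 119, 72), (185, 118, 72), (184, 112, 70), (185, 116, 69), (196, 110, 64), (44, 33, 29), (202, 209, 223), (192, 195, 203), (185, 188, 197), (189, 189, 199), (186, 188, 198), (187, 190, 199)]
228 [(73, 73, 73), (52, 52, 53), (41, 39, 42), (85, 83, 81), (140, 134, 135), (132, 127, 126), (119, 115, 112), (199, 205, 216), (127, 126, 128), (193, 194, 206), (189, 192, 200), (184, 186, 195), (186, 189, 197), (185, 187, 197), (186, 189, 196)]
250 [(70, 72, 77), (30, 42, 50), (193, 133, 79), (189, 135, 78), (186, 131, 79), (179, 126, 71), (189, 132, 79), (173, 99, 59), (56, 48, 45), (201, 209, 223), (190, 192, 201), (188, 189, 199), (185, 187, 196), (187, 189, 198), (188, 190, 199)]
jut mm 10.710875031986461 11.34676484151555
[589, 595, 597, 593, 593, 599, 600, 593, 585, 593, 594, 591, 591, 594, 592, 596, 581, 591, 591, 540, 471, 507, 528, 546, 294, 308, 326, 314, 326, 321]
[561, 545, 551, 543, 534, 519, 514, 508, 517, 538, 527, 521, 549, 626, 343, 621, 594, 594, 599, 608, 297, 273, 533, 514, 515, 500, 511, 507, 508, 515]
```

The button pixels run straight into the boat's edge, and the boat juts about 11 mm past the plate (nominal 12 when home). The boat is home, so I'll hand in.

```bash
python3 -c "
from cell import r
print(r.sign_off())"
```

```text
the job is handed in; nothing more can be done
None
```

I pushed the boat home against the stop, pressed the middle, left and right clamps level in that order, and handed the job in at about 18 s; the last pictures show the clamps level and the waffle pack, loupe and tweezers apparently undisturbed.

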